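# Take the grease filter panel out of the extractor for washing

## Task

Turn both turn buttons on the sloped front of the white extractor aside so that they are clear of the filter panel, then lift the panel out by its handle and lay it gently, flat and handle up, inside the shallow steel wash tray. Leave the buttons turned aside, let go of the panel, and leave all the other kitchen things where they stand.

Things in the scene. Friction and masses are not known exactly. Their poses are not given: they have to be found in the camera images.
- extractor: White fixed extractor, 290 wide (y), 280 deep, 170 high, left or right on the counter. Origin on the counter below the middle of its sloped face (190 up-slope x 290), which is 125 up; -x side faces the robot. Face at 28 deg: up-slope (0.883,0,0.469), outward normal (-0.469,0,0.883) in its frame. A bay 126 x 176, 10 deep, in the face holds the panel. The box behind stays below the face's plane.
- bay (a point): Middle of the bay's opening, in the plane of the sloped face, 125 above the extractor's origin; axes as the extractor's (not tilted).
- button_left (a joint): Angle of the turn button at the panel's +y end (extractor frame), counter-clockwise positive about the face's outward normal. 0: the bar lies along y across the panel's edge and holds it in; it starts within 0.25 of 0. Turns either way to stops at +-1.65, stays where left by friction (0.12 N m); clear of the panel beyond about 1.1, alongside its edge at 1.57.
- button_right (a joint): The same for the turn button at the panel's -y end: 0 across the panel's edge, clear of it beyond about 1.1 either way, stops at +-1.65.
- button_left_grip (a point): Grip point of the left button, a plain dark steel bar 68 long, 14 thick, standing 5 to 35 above the sloped face, pivoted at its middle, 109 from the bay's middle along y. The point is on the pivot axis, 27 above the face. Axes turn with the button: y along the bar, x across its thickness, z the face's outward normal (28 deg from vertical).
- button_right_grip (a point): The same grip point on the right button (at the panel's -y end), the same size and axes.
- panel: Aluminium filter panel with dark slots, 120 (its x, up the slope) x 170 (its y) x 12 thick, about 0.35 kg, loose in the bay with 3 play all round; its top stands 2 proud of the face, 3 below the buttons. Origin: centre of its underside; z out of its top face, on which stands a bridge handle.
- panel_handle (a point): Middle of the panel's bridge handle: a bar 100 long (panel's y), 12 thick (panel's x), 14 high, on end posts; this point is 48 above the panel's underside in the middle of the bar, the bar spans 41 to 55 above the underside, with 29 free below it. Axes as the panel's.
- tray: Shallow open steel wash tray, fixed, 158 (its x) x 208 (its y) outside, walls 4 thick and 28 high, inside 150 x 200, floor 4 thick. Origin: centre of its underside on the counter; z up. Its y axis is the long way, as the panel's.
- pot_lid: Aluminium pot lid, 180 across, 54 high with its knob, loose; origin at the centre of its underside. Leave alone.
- ladle: Steel ladle about 310 long and 40 high, lying in front of the extractor, loose; origin near its middle, at the counter, bowl towards its +x. Leave alone.
- colander: Green plastic colander, 220 across, 85 high, loose; origin at the centre of its underside. Leave alone.
- soup_bowl: White ceramic bowl, 140 across, 65 high, standing behind the tray, loose; origin at the centre of its underside. Leave alone.
- spice_tin: Red plastic tin with twist cap, 60 across, 82 high, standing in front of the tray, loose; origin at the centre of its underside. Leave alone.
- mug: Blue ceramic mug, 76 across, 85 high, at the left near side, loose; origin at the centre of its underside. Leave alone.

How it is judged:
By the outcome, as a careful person would: the job done as asked, in the order asked, and still so for the second after the job is handed in, with the robot touching nothing.
It also fails if it takes over 72 s, if anything falls off the work surface, if the arm or the gripper's body presses on something with over 40 N, if the wrist force passes 120 N, or if a joint passes its speed limit or range.

## Robot

A 6-joint arm with a two-finger parallel gripper is mounted at the origin on the work surface. World frame = base frame: x ahead of the robot, y to its left, z up, the work surface at z = 0. Lengths are in m, angles in rad, forces in N, time in s.
With the tool pointing down it reaches from about 0.4 to 0.925 m from the base axis. Payload 12.5 kg.
Tool frame: the origin (TCP) lies on the front face of the gripper's body, between the roots of the fingers; the fingertips stand 78 mm ahead of it and the grasp point (between the pads) lies 59 mm ahead of it; z points along the fingers, y is the line along which they close (so a half turn about z gives the same grasp; the last joint's range is limited). The gripper opens to 95 mm and grips with 3 to 60 N. Pads are 20 mm wide; open, the fingers measure 119 mm over their backs; the gripper's body (75 mm by 180 mm) begins 59 mm behind the grasp point.
Start: joints at [1.037, 0.491, 1.559, -0, 1.092, -0.106], TCP at [0.259, 0.569, 0.292] pointing down, gripper open.
Joint ranges: [-3.1, 3.1], [-0.84, 2.19], [0.05, 2.79], [-1.13, 4.28], [0.06, 2.93], [-2.69, 2.69]. Speed limits (rad/s): [2.22, 2.22, 2.79, 3.14, 3.14, 3.14].

## Interface

Orientations are given as a unit quaternion [w, x, y, z].
In Python, from rig import robot gives the robot as it stands.
- The arm moves only by the shell command python3 -m crank 'ROWS'. ROWS is JSON, a list that holds one entry, the list of rows, each a list of 5 numbers: the gripper command: -1 is fully open, 1 is shut, values between are in proportion, then the shift along the world's x, y, z in units of 20 cm (1.0 is 20 cm), then the turn about the world's z in units of 60 degrees (1.0 is 60 degrees). In form: [[[jaw, dx, dy, dz, twist], ...]]. A call has exactly 8 rows; each row is the pose to reach, as a shift and turn from the pose commanded when the call began; what a row does not reach only later rows make up. A row lasts 1/8 s, in which the tool goes at most 62.5 mm and 10.7 degrees, less where a joint would pass 70% of its speed; a pose out of reach is approached as far as the arm can. A call with a number of a shift or a turn outside -1 to 1 is refused whole. A call with a gripper value outside its range is refused whole. The fingers move at their own pace and stop on an object; the grip force is fixed at half the most. Time passes only in rows, so rows that repeat a pose let the fingers close, or fill a call up. It gives the time, the measured TCP pose, the force, the opening and the grip force at its end, in the units of the state.
- robot.get_state(): the state, without advancing time (a new reading comes with each control period).
- robot.get_image(name): name is "scene" or "top" or "wrist"; returns the picture (480x640x3 uint8, red, green, blue); there is no depth.
- robot.camera_params(name): a dict with "K" (3x3 intrinsics, pixels), "position" and "orientation" of the camera in the world. Camera axes: x right, y up, looking along -z (the intrinsics and any distortion apply to the point x, -y, -z); pixel columns grow to the right and rows downward; lengths in m; the calibration is good to about 2 mm. A picture is of the moment at which its call begins: read the wrist's pose just before it. camera_params takes no time and is no camera call; for the wrist camera it gives the pose at the moment of the call.
- robot.close_job(): hands the job in; it is judged then, once.
Trained networks look in the newest picture that a camera, given by its name, has taken for a name from the list of things; names that differ only in an ending like _2 or _b are one class to them, and where a whole thing is asked for, a point or a joint stands for the part that bears it (a point fixed in the world has none). Each returns a list of dicts, best first, with "score" (0 to 1); they miss things now and then, are a little off and sometimes report something else, mostly with a low value. They report only what shows in the picture. A call takes as long as a camera call.
- robot.search_frame(camera, target): "at" ([column, row] in pixels, amid what is visible of it).
The state is a dict: "clock": time; "joint_pos": joint angles; "joint_vel": joint speeds; "joint_efforts": joint torques, N m; "position": TCP position; "tcp_rot": TCP orientation; "wrist_force": force on the tool from outside, world axes, zero at the start; "moment": the same for the moment, N m; "grip_width": finger opening in m; "finger_force": force on a finger pad.
Only numpy, scipy, OpenCV 4.12 (cv2) and the standard library are available. Lean on these libraries where they do the work, as an engineer would, in place of code of your own. Each camera call takes 0.05 s, during which the arm holds its last target. There are 200 camera calls.

## Working session

There is one attempt and no reset: what is moved stays moved. The work goes in short steps, Python scripts to look and compute and a shell command to move; the robot and the scene stay as the last step left them, time stands still between calls to the robot, and variables do not carry over. Pictures are saved under pics/ and viewed, at most 10 in all, crops included, and the job is handed in when it is done.

```bash
mkdir -p pics; ls; python3 - <<'E'
from rig import robot
import cv2,numpy as np
print(robot.get_state())
for c in ["scene","top"]:
    im=robot.get_image(c); cv2.imwrite(f"pics/{c}0.png",im[:,:,::-1])
    p=robot.camera_params(c); print(c,p)
    for n in ["extractor","button_left","button_right","button_left_grip","panel","panel_handle","tray","spice_tin","soup_bowl","ladle","pot_lid","colander","mug"]:
        print(n,[(np.round(d["at"]),round(d["score"],2)) for d in robot.search_frame(c,n)[:3]])
E
```

```text
pics
{'clock': 0.0, 'joint_pos': array([ 1.03740510e+00,  4.91552569e-01,  1.55944526e+00, -1.68369705e-05,
        1.09168172e+00, -1.05597864e-01]), 'joint_vel': array([-1.28487564e-03, -4.39149379e-05, -1.13938287e-04, -5.42700894e-04,
        9.32799368e-05,  3.04764372e-04]), 'joint_efforts': array([ 1.29396176e-05, -6.12652731e+01, -2.58181858e+01,  6.93122554e-02,
        4.81949584e-02, -1.28670167e-04]), 'position': array([0.25919226, 0.56855293, 0.29166748]), 'tcp_rot': array([-1.63599082e-04,  2.12265553e-01,  9.77211870e-01, -5.18291625e-04]), 'wrist_force': array([-0.08119388, -0.4238621 , -0.28380926]), 'moment': array([ 0.05327245, -0.0175942 ,  0.05280876]), 'finger_force': 0.0, 'grip_width': 0.09490767303745544}
scene {'K': array([[562.42186751,   0.        , 325.15077037],
       [  0.        , 562.42186751, 240.23751433],
       [  0.        ,   0.        ,   1.        ]]), 'position': array([ 1.48303188, -0.61770442,  1.44653628]), 'orientation': array([0.82754931, 0.30133109, 0.16654026, 0.44342537])}
extractor [(array([286., 298.]), 0.58)]
button_left [(array([3
[... 858 characters left out ...]
, -0.70013456])}
extractor [(array([388., 208.]), 0.61)]
button_left [(array([344., 243.]), 0.8)]
button_right [(array([427., 246.]), 0.51)]
button_left_grip [(array([345., 245.]), 0.5)]
panel [(array([388., 242.]), 0.88)]
panel_handle [(array([384., 244.]), 0.86), (array([136., 233.]), 0.65)]
tray [(array([255., 223.]), 0.68), (array([388., 239.]), 0.63), (array([246., 268.]), 0.47)]
spice_tin [(array([247., 268.]), 0.87)]
soup_bowl [(array([252., 162.]), 0.97)]
ladle [(array([340., 299.]), 0.8), (array([389., 208.]), 0.28)]
pot_lid [(array([133., 230.]), 0.87), (array([344., 242.]), 0.34)]
colander [(array([510., 258.]), 0.86), (array([244., 271.]), 0.49)]
mug [(array([147., 298.]), 0.61)]
```

```bash
python3 - <<'E'
import cv2
a=cv2.imread("pics/top0.png")[120:345,90:570]
cv2.imwrite("pics/top0c.png",cv2.resize(a,None,fx=1.66,fy=1.66,interpolation=cv2.INTER_CUBIC))
b=cv2.imread("pics/scene0.png")[140:390,120:500]
cv2.imwrite("pics/scene0c.png",cv2.resize(b,None,fx=2.1,fy=2.1,interpolation=cv2.INTER_CUBIC))
E
```

```text
(no output)
```

View pics/top0c.png

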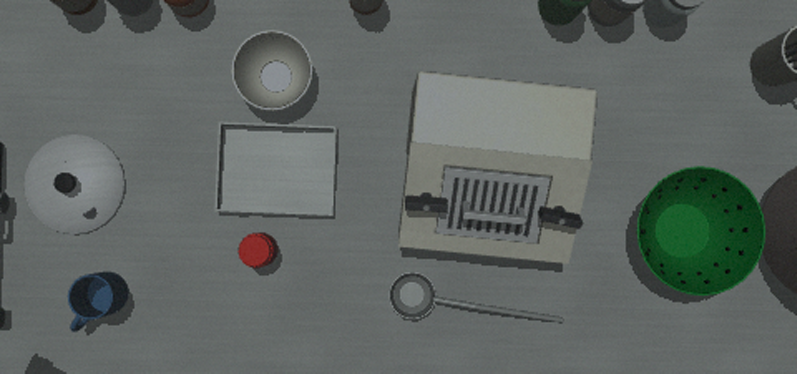

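View pics/scene0c.png

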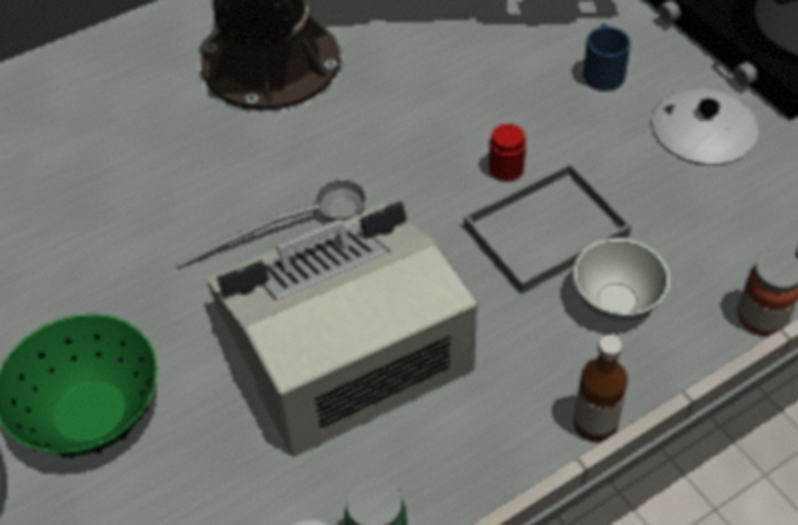

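The top view shows the extractor in the middle right (yaw about -6°). The buttons are at about (426,204) and (560,216) in the crop, the handle is between them, and the tray is at (278,170) with the bowl behind it and the tin in front. The scene view agrees with this. Next I triangulate.

```bash
cat > h.py <<'E'
import numpy as np
from scipy.spatial.transform import Rotation as R
def ray(p,uv):
    d=np.linalg.inv(p["K"])@[uv[0],uv[1],1]; q=p["orientation"]
    d=R.from_quat([q[1],q[2],q[3],q[0]]).apply([d[0],-d[1],-d[2]])
    return p["position"],d/np.linalg.norm(d)
def plane(p,uv,z):
    o,d=ray(p,uv); return o+d*(z-o[2])/d[2]
def tri(L):
    A=0;b=0
    for p,uv in L:
        o,d=ray(p,uv); M=np.eye(3)-np.outer(d,d); A=A+M; b=b+M@o
    x=np.linalg.solve(A,b)
    return x,[round(float(np.linalg.norm(np.cross(d,x-o)))*1e3,1) for o,d in (ray(p,uv) for p,uv in L)]
def proj(p,X):
    q=p["orientation"]; c=R.from_quat([q[1],q[2],q[3],q[0]]).inv().apply(np.asarray(X)-p["position"])
    v=p["K"]@[c[0],-c[1],-c[2]]; return v[:2]/v[2]
E
python3 - <<'E'
from h import *
from rig import robot
s=robot.camera_params("scene");t=robot.camera_params("top")
for n,a,b in [("bl",(303.5,244),(344.5,244)),("br",(237,273),(427,246)),("panel",(272,262),(388,242)),("handle",(271,263),(385,244)),("tray",(378,247),(255,223))]:
    print(n,tri([(s,a),(t,b)]))
f=lambda x,y:(90+x/1.66,120+y/1.66)
print("tray corners",[np.round(plane(t,f(*c),.028),3) for c in [(219,124),(337,127),(335,217),(218,214)]])
print("ext back top",[np.round(plane(t,f(*c),.17),3) for c in [(420,72),(597,90),(590,161),(413,142)]])
print("handle ends",[np.round(plane(t,f(*c),.175),3) for c in [(463,212),(528,220)]])
print("tin",plane(t,(247,268),.08),"bowl",plane(t,(252,162),.06))
E
```

```text
bl (array([ 0.52753547, -0.08004536,  0.13883526]), [1.6, 1.6])
br (array([ 0.52486265, -0.30075842,  0.15308434]), [0.7, 0.7])
panel (array([ 0.53562889, -0.1957378 ,  0.14145209]), [2.6, 2.6])
handle (array([ 0.52880096, -0.19277429,  0.1269996 ]), [0.7, 0.7])
tray (array([0.58576475, 0.17375151, 0.01264944]), [3.0, 3.0])
tray corners [array([0.667, 0.273, 0.028]), array([0.666, 0.065, 0.028]), array([0.507, 0.065, 0.028]), array([0.509, 0.271, 0.028])]
ext back top [array([ 0.738, -0.072,  0.17 ]), array([ 0.716, -0.354,  0.17 ]), array([ 0.602, -0.344,  0.17 ]), array([ 0.627, -0.063,  0.17 ])]
handle ends [array([ 0.517, -0.143,  0.175]), array([ 0.507, -0.245,  0.175])]
tin [0.45581239 0.18707498 0.08      ] bowl [0.75927929 0.18313624 0.06      ]
```

```bash

python3 -m crank '[[[-1,0.15,-0.25,0.3,-0.1],[-1,0.3,-0.5,0.5,-0.2],[-1,0.45,-0.75,0.6,-0.3],[-1,0.6,-1,0.6,-0.35],[-1,0.6,-1,0.6,-0.35],[-1,0.6,-1,0.6,-0.35],[-1,0.6,-1,0.6,-0.35],[-1,0.6,-1,0.6,-0.35]]]' | tail -3
for i in 1 2; do true; done
python3 -m crank '[[[-1,0.08,-0.25,0,-0.1],[-1,0.16,-0.5,0,-0.2],[-1,0.24,-0.75,0,-0.3],[-1,0.3,-1,0,-0.35],[-1,0.3,-1,0,-0.35],[-1,0.3,-1,0,-0.35],[-1,0.3,-1,0,-0.35],[-1,0.3,-1,0,-0.35]]]' | tail -1
python3 -m crank '[[[1,0.05,-0.25,0,-0.1],[1,0.1,-0.5,0,-0.2],[1,0.1,-0.75,0,-0.3],[1,0.1,-1,0,-0.35],[1,0.1,-1,0,-0.35],[1,0.1,-1,0,-0.35],[1,0.1,-1,0,-0.35],[1,0.1,-1,0,-0.35]]]' | tail -1
python3 -m crank '[[[1,0,-0.25,0,-0.1],[1,0,-0.5,0,-0.125],[1,0,-0.75,0,-0.125],[1,0,-0.8,0,-0.125],[1,0,-0.8,0,-0.125],[1,0,-0.8,0,-0.125],[1,0,-0.8,0,-0.125],[1,0,-0.8,0,-0.125]]]' | tail -1
python3 - <<'E'
from h import *
from rig import robot
import cv2
s=robot.get_state();print(s["clock"],s["position"],s["tcp_rot"],s["joint_pos"])
p=robot.camera_params("wrist");print(p)
im=robot.get_image("wrist");cv2.imwrite("pics/w1.png",im[:,:,::-1])
for n in ["button_left","button_right","panel","panel_handle","tray"]:
    print(n,[(np.round(d["at"]),round(d["score"],2)) for d in robot.search_frame("wrist",n)[:2]])
E
```

```text
wrist_force: [0.2, 0.6, -0.2]
grip_width: 0.0951
finger_force: 0.0
finger_force: 0.0
finger_force: 0.0
finger_force: 0.0
5.4 [ 0.45937766 -0.19063438  0.41241223] [1.75102610e-04 7.36991467e-01 6.75902019e-01 8.57857695e-05] [-5.26269718e-01  1.95990768e-01  1.68259374e+00  6.24570678e-05
  1.26262274e+00 -4.39868233e-01]
{'K': array([[381.46735074,   0.        , 316.05334898],
       [  0.        , 381.46735074, 236.99021621],
       [  0.        ,   0.        ,   1.        ]]), 'position': array([ 0.46581006, -0.1113917 ,  0.50571695]), 'orientation': array([ 0.98870983, -0.14345293,  0.00633624, -0.04282501])}
button_left [(array([386.,  88.]), 0.9)]
button_right [(array([381., 292.]), 0.66)]
panel [(array([390., 196.]), 0.81)]
panel_handle [(array([391., 200.]), 0.86), (array([382., 296.]), 0.46)]
tray []
```

View pics/w1.png

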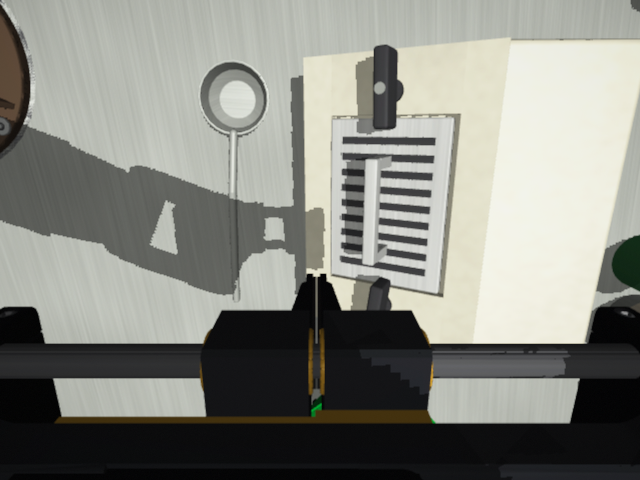

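Sharp view: the panel corners are at about (332,117), (460,115), (442,296) and (332,275), and the handle bar runs (373,158)–(371,265). The left button is upright in the image at (385,46–128); the right button is partly hidden at (379,280). I'll fit the extractor pose to these points.

```bash
cat >> h.py <<'E'
U=np.array([.883,0,.469]);N=np.array([-.469,0,.883]);Y=np.array([0,1.,0])
def loc(a,y,n): return a*U+y*Y+n*N          # up-slope, y, normal from bay middle
def world(v,a,y,n):
    return np.array(v[:3])+R.from_euler("z",v[3]).apply(loc(a,y,n))
E
python3 - <<'E'
from h import *
from rig import robot
from scipy.optimize import least_squares
w=robot.camera_params("wrist");t=robot.camera_params("top")
f=lambda x,y:(90+x/1.66,120+y/1.66)
P=[(w,(332,117),(-.060,.085,.002)),(w,(460,115),(.060,.085,.002)),(w,(442,296),(.060,-.085,.002)),(w,(332,275),(-.060,-.085,.002)),
(w,(373,158),(0,.05,.045)),(w,(371,265),(0,-.05,.045)),
(w,(304,58),(-.095,.145,0)),(w,(510,39),(.095,.145,0)),(w,(474,344),(.095,-.145,0)),
(t,f(445,166),(.060,.085,.002)),(t,f(551,177),(.060,-.085,.002)),(t,f(436,234),(-.060,.085,.002)),(t,f(540,243),(-.060,-.085,.002)),
(t,f(413,142),(.095,.145,0)),(t,f(590,161),(.095,-.145,0))]
g=lambda v:np.concatenate([proj(p,world(v,*c))-uv for p,uv,c in P])
r=least_squares(g,[.53,-.195,.125,-.09],loss="soft_l1")
print(r.x,np.round(g(r.x).reshape(-1,2),1).tolist())
v=r.x
print("handle",world(v,0,0,.038),"BL",world(v,0,.109,.035),"BR",world(v,0,-.109,.035))
print("BL px",proj(w,world(v,0,.109,.035)),"ends",[proj(w,world(v,0,.109+d,.035)) for d in(.034,-.034)],"BR inner",proj(w,world(v,0,-.109+.034,.035)))
print("handle tri",tri([(w,(373,158)),(t,f(463,212))]),tri([(w,(371,265)),(t,f(528,220))]))
E
```

```text
[ 0.53111097 -0.19695654  0.12483476 -0.07375004] [[1.3, 1.4], [-3.1, 0.8], [-0.5, -2.4], [1.4, -1.2], [0.9, 0.6], [-0.2, 0.3], [-0.9, -0.4], [0.5, -3.4], [-1.1, 9.8], [0.2, 0.6], [-0.0, -0.1], [0.3, -0.8], [-1.4, -0.6], [-1.6, 0.4], [1.4, -0.7]]
handle [ 0.51333741 -0.19564336  0.15838876] BL [ 0.52277206 -0.08704332  0.15573976] BR [ 0.50670912 -0.30445073  0.15573976]
BL px [379.89013028  87.56487134] ends [array([381.26707152,  43.81986472]), array([378.59222703, 128.798865  ])] BR inner [373.65560035 285.63400063]
handle tri (array([ 0.51827642, -0.14867495,  0.12630731]), [0.0, 0.0]) (array([ 0.50735396, -0.24943722,  0.1539511 ]), [0.5, 0.5])
```

```bash
python3 - <<'E'
from h import *
from rig import robot
v=[.531,-.197,.125,-.076]
p=np.array([.4594,-.1906,.4124])
for s in (1,-1):
    print(s)
    for a,y,n in [(-48,24,60),(-48,24,13),(-19,24,13),(-8,28,13),(4,30,13),(17,27,13),(24,22,13),(24,19,13),(24,30,13),(24,30,70)]:
        q=world(v,(a-7)/1e3,s*(109+y)/1e3,n/1e3)+[0,0,.078]
        print((a,y,n),np.round(q,4),np.round((q-p)/.2,3))
E
```

```text
1
(-48, 24, 60) [ 0.4646 -0.0586  0.2302] [ 0.026  0.66  -0.911]
(-48, 24, 13) [ 0.4866 -0.0602  0.1887] [ 0.136  0.652 -1.119]
(-19, 24, 13) [ 0.5121 -0.0622  0.2023] [ 0.264  0.642 -1.051]
(-8, 28, 13) [ 0.5221 -0.0589  0.2074] [ 0.314  0.658 -1.025]
(4, 30, 13) [ 0.5328 -0.0577  0.2131] [ 0.367  0.664 -0.997]
(17, 27, 13) [ 0.5441 -0.0616  0.2192] [ 0.423  0.645 -0.966]
(24, 22, 13) [ 0.5498 -0.0671  0.2225] [ 0.452  0.618 -0.95 ]
(24, 19, 13) [ 0.5496 -0.07    0.2225] [ 0.451  0.603 -0.95 ]
(24, 30, 13) [ 0.5504 -0.0591  0.2225] [ 0.455  0.658 -0.95 ]
(24, 30, 70) [ 0.5238 -0.057   0.2728] [ 0.322  0.668 -0.698]
-1
(-48, 24, 60) [ 0.4444 -0.3238  0.2302] [-0.075 -0.666 -0.911]
(-48, 24, 13) [ 0.4664 -0.3255  0.1887] [ 0.035 -0.674 -1.119]
(-19, 24, 13) [ 0.4919 -0.3274  0.2023] [ 0.163 -0.684 -1.051]
(-8, 28, 13) [ 0.5013 -0.3321  0.2074] [ 0.21  -0.708 -1.025]
(4, 30, 13) [ 0.5117 -0.3349  0.2131] [ 0.262 -0.722 -0.997]
(17, 27, 13) [ 0.5234 -0.3328  0.2192] [ 0.32  -0.711 -0.966]
(24, 22, 13) [ 0.5299 -0.3283  0.2225] [ 0.353 -0.688 -0.95 ]
(24, 19, 13) [ 0.5302 -0.3253  0.2225] [ 0.354 -0.674 -0.95 ]
(24, 30, 13) [ 0.5293 -0.3363  0.2225] [ 0.35  -0.728 -0.95 ]
(24, 30, 70) [ 0.5027 -0.3342  0.2728] [ 0.216 -0.718 -0.698]
```

```bash

python3 -m crank '[[[1,0.01,0.25,-0.15],[1,0.02,0.5,-0.4],[1,0.025,0.66,-0.65],[1,0.025,0.66,-0.9],[1,0.025,0.66,-0.91],[1,0.025,0.66,-0.91],[1,0.025,0.66,-0.91],[1,0.025,0.66,-0.91]]]' 2>&1| head -3
python3 -m crank '[[[1,0.01,0.25,-0.15,0],[1,0.02,0.5,-0.4,0],[1,0.025,0.66,-0.65,0],[1,0.025,0.66,-0.9,0],[1,0.025,0.66,-0.91,0],[1,0.025,0.66,-0.91,0],[1,0.025,0.66,-0.91,0],[1,0.025,0.66,-0.91,0]]]'
```

```text
$[0][0]: bad value
clock: 6.7
position: [0.4646, -0.0597, 0.2316]
tcp_rot: [0.001, 0.738, 0.675, 0.001]
wrist_force: [-0.3, 0.1, 0.0]
grip_width: 0.0003
finger_force: 0.0
```

```bash

python3 -m crank '[[[1,0.11,-0.01,-0.21,0],[1,0.11,-0.01,-0.21,0],[1,0.238,-0.018,-0.14,0],[1,0.288,-0.002,-0.115,0],[1,0.341,0.004,-0.086,0],[1,0.397,-0.015,-0.056,0],[1,0.426,-0.042,-0.04,0],[1,0.426,-0.057,-0.04,0]]]'
python3 -m crank '[[[1,0,0,0,0],[1,0,0,0,0],[1,0,0.055,0,0],[1,-0.05,0.06,0.1,0],[1,-0.12,0.065,0.25,0],[1,-0.2,0.065,0.4,0],[1,-0.2,0.065,0.4,0],[1,-0.2,0.065,0.4,0]]]'
python3 - <<'E'
from h import *
from rig import robot
import cv2
p=robot.camera_params("wrist");im=robot.get_image("wrist");cv2.imwrite("pics/w2.png",im[:,:,::-1])
v=[.531,-.197,.125,-.076]
print("BL pivot",proj(p,world(v,0,.109,.035)),"up",proj(p,world(v,.034,.109,.035)))
E
```

```text
clock: 7.7
position: [0.5498, -0.0705, 0.2239]
tcp_rot: [0.001, 0.737, 0.675, 0.001]
wrist_force: [1.5, 9.0, 8.3]
grip_width: 0.0002
finger_force: 5.0
clock: 8.7
position: [0.5094, -0.0576, 0.3018]
tcp_rot: [0.0, 0.737, 0.676, -0.0]
wrist_force: [0.6, 0.0, -0.2]
grip_width: 0.0006
finger_force: 0.0
BL pivot [340.33150463 288.72799083] up [388.67130633 298.54321303]
```

View pics/w2.png

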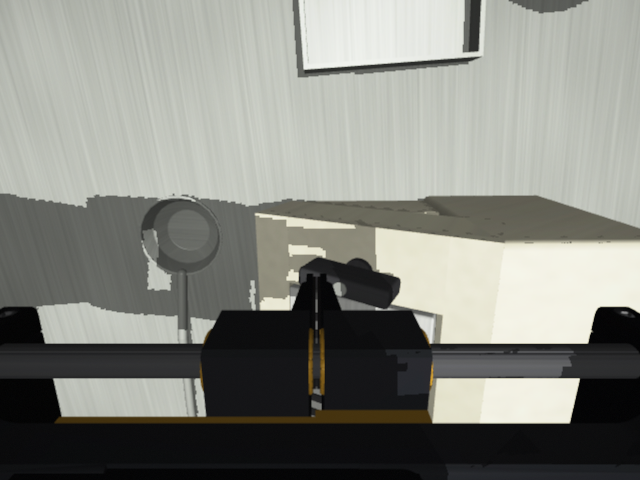

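The left bar now lies along the slope (centre about (349,282)), clear of the panel. Right button next.

```bash

python3 -m crank '[[[1,-0.1,-0.25,0,0],[1,-0.2,-0.5,0,0],[1,-0.3,-0.75,0,0],[1,-0.3,-1,0,0],[1,-0.3,-1,0,0],[1,-0.3,-1,0,0],[1,-0.3,-1,0,0],[1,-0.3,-1,0,0]]]' | head -2
python3 -m crank '[[[1,-0.026,-0.25,0,0],[1,-0.026,-0.334,-0.25,0],[1,-0.026,-0.334,-0.361,0],[1,0.084,-0.343,-0.569,0],[1,0.084,-0.343,-0.569,0],[1,0.212,-0.352,-0.501,0],[1,0.259,-0.376,-0.475,0],[1,0.311,-0.39,-0.447,0]]]'
python3 -m crank '[[[1,0.058,0.011,0.031,0],[1,0.091,0.034,0.047,0],[1,0.092,0.048,0.047,0],[1,0.092,0.048,0.047,0],[1,0.092,-0.01,0.047,0],[1,0.03,-0.02,0.2,0],[1,-0.05,-0.02,0.35,0],[1,-0.1,-0.02,0.5,0]]]'
python3 - <<'E'
from h import *
from rig import robot
import cv2
v=[.531,-.197,.125,-.076]
for c in ["wrist","top","scene"]:
    p=robot.camera_params(c);im=robot.get_image(c);cv2.imwrite(f"pics/{c}3.png",im[:,:,::-1])
    print(c,"BR pivot",proj(p,world(v,0,-.109,.035)),"up",proj(p,world(v,.034,-.109,.035)),"handle",proj(p,world(v,0,0,.045)))
E
python3 -c "
import cv2,numpy as np
a=cv2.imread('pics/wrist3.png');b=cv2.imread('pics/scene3.png')[200:320,200:360]
a=cv2.resize(a,(400,300));b=cv2.resize(b,(400,300));cv2.imwrite('pics/m3.png',np.hstack([a,b]))"
```

```text
clock: 9.75
position: [0.4497, -0.2568, 0.3022]
clock: 10.75
position: [0.5104, -0.3351, 0.2142]
tcp_rot: [-0.001, 0.737, 0.676, -0.001]
wrist_force: [-7.0, -2.4, -0.7]
grip_width: 0.0
finger_force: 2.6
clock: 11.75
position: [0.4907, -0.34, 0.3133]
tcp_rot: [-0.001, 0.738, 0.675, 0.0]
wrist_force: [0.2, 0.1, 0.6]
grip_width: 0.0007
finger_force: 0.0
wrist BR pivot [335.99845707 191.58669089] up [385.54788359 195.34514186] handle [328.88832234   0.81299571]
top BR pivot [428.80100027 253.11717593] up [431.29168149 241.66550513] handle [388.3255683  250.92981995]
scene BR pivot [233.00154823 268.7419776 ] up [236.41349383 272.65705957] handle [266.22444802 251.30744091]
```

View pics/m3.png

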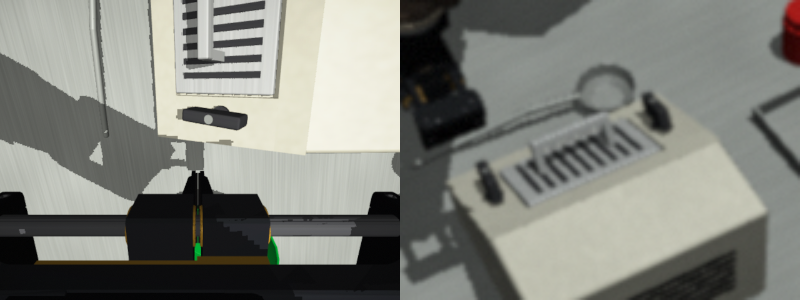

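Both buttons lie along the slope, clear of the panel. Now the handle.

```bash

python3 -m crank '[[[0.15,0.03,0.2,0,0],[0.15,0.06,0.45,0,0],[0.15,0.113,0.722,0,0],[0.15,0.113,0.722,0,0],[0.15,0.113,0.722,0,0],[0.15,0.113,0.722,-0.2,0],[0.15,0.113,0.722,-0.35,0],[0.15,0.113,0.722,-0.35,0]]]'
python3 - <<'E'
from h import *
from rig import robot
import cv2
p=robot.camera_params("wrist");im=robot.get_image("wrist");cv2.imwrite("pics/w4.png",im[:,:,::-1])
s=robot.get_state();print(s["position"])
v=[.531,-.197,.125,-.076]
print([proj(p,world(v,0,y,.045)) for y in(-.05,0,.05)])
E
```

```text
clock: 12.9
position: [0.5135, -0.1962, 0.2407]
tcp_rot: [-0.002, 0.738, 0.675, -0.001]
wrist_force: [-0.2, -0.4, 1.0]
grip_width: 0.0399
finger_force: 0.0
[ 0.51410027 -0.19631662  0.24230389]
[array([311.93939946, 382.14282188]), array([310.26060749, 294.24963755]), array([308.3041565 , 191.81961065])]
```

View pics/w4.png

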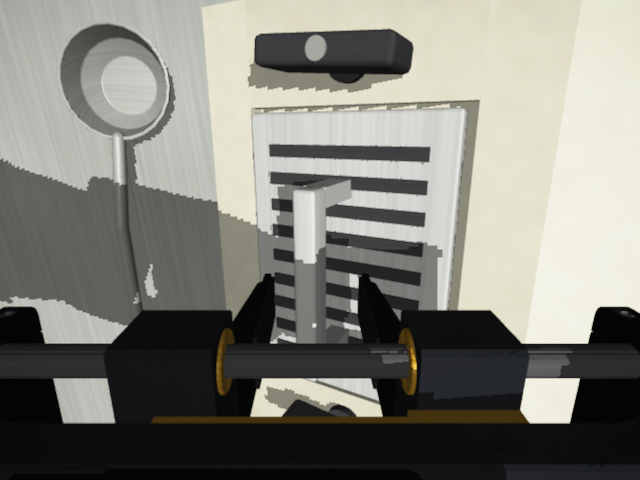

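The handle bar (294–326, end at row 190) is centred between the open fingers and matches the prediction. Go down and grip.

```bash

python3 -m crank '[[[0.15,0,0,-0.06,0],[0.15,0,0,-0.127,0],[0.15,0,0,-0.127,0],[1,0,0,-0.127,0],[1,0,0,-0.127,0],[1,0,0,-0.127,0],[1,0,0,-0.127,0],[1,0,0,-0.127,0]]]'
python3 -m crank '[[[1,-0.005,0,0.01,0],[1,-0.014,0,0.025,0],[1,-0.024,0.001,0.045,0],[1,-0.035,0.002,0.065,0],[1,-0.048,0.003,0.09,0],[1,-0.064,0.004,0.12,0],[1,-0.08,0.005,0.16,0],[1,-0.08,0.005,0.2,0]]]'
python3 - <<'E'
from h import *
from rig import robot
import cv2
im=robot.get_image("wrist");cv2.imwrite("pics/w5.png",im[:,:,::-1])
s=robot.get_image("scene")[190:310,200:360,::-1]
cv2.imwrite("pics/m5.png",np.hstack([cv2.resize(im[:,:,::-1],(400,300)),cv2.resize(s,(400,300))]))
E
```

```text
clock: 13.95
position: [0.5113, -0.1949, 0.2176]
tcp_rot: [-0.003, 0.737, 0.676, -0.002]
wrist_force: [-21.6, -2.3, 12.6]
grip_width: 0.0153
finger_force: 30.0
clock: 14.95
position: [0.4981, -0.1943, 0.2581]
tcp_rot: [0.0, 0.737, 0.675, 0.0]
wrist_force: [-0.2, 0.2, -2.6]
grip_width: 0.0157
finger_force: 30.0
```

View pics/m5.png

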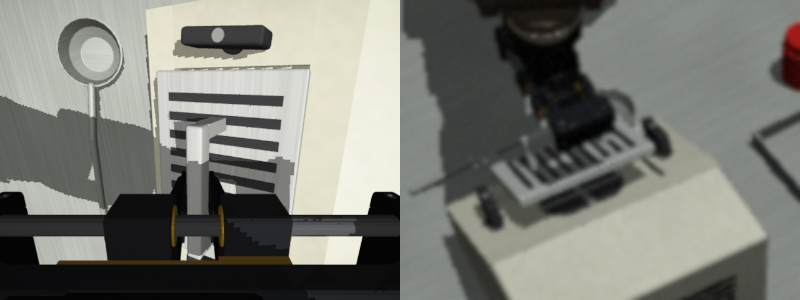

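The panel is out and held with a residual tilt of about 18° (opening 15.7 mm). Carry it over the tray.

```bash

python3 -m crank '[[[1,0,0,0.2,0],[1,0,0,0.4,0],[1,0,0.1,0.5,0],[1,0.05,0.28,0.5,0],[1,0.1,0.46,0.5,0],[1,0.15,0.64,0.5,0],[1,0.2,0.8,0.5,0],[1,0.2,0.9,0.5,0]]]' | head -2
python3 -m crank '[[[1,0.05,0.2,0,0.03],[1,0.1,0.4,0,0.05],[1,0.13,0.6,0,0.083],[1,0.153,0.75,0,0.083],[1,0.153,0.86,0,0.083],[1,0.153,0.914,0,0.083],[1,0.153,0.914,0,0.083],[1,0.153,0.914,0,0.083]]]'
python3 -m crank '[[[1,0,0,-0.2,0],[1,0,0,-0.4,0],[1,0,0,-0.6,0],[1,0,0,-0.75,0],[1,0,0,-0.85,0],[1,0,0,-0.9,0],[1,0,0,-0.9,0],[1,0,0,-0.9,0]]]'
python3 - <<'E'
from h import *
from rig import robot
import cv2
p=robot.camera_params("wrist");im=robot.get_image("wrist");cv2.imwrite("pics/w6.png",im[:,:,::-1])
s=robot.get_image("scene")[190:310,300:460,::-1]
cv2.imwrite("pics/m6.png",np.hstack([cv2.resize(im[:,:,::-1],(400,300)),cv2.resize(s,(400,300))]))
print([np.round(proj(p,(.587+dx,.1685+dy,.028))/1.6) for dx,dy in[(-.075,.1),(.075,.1),(-.075,-.1),(.075,-.1)]])
E
```

```text
clock: 16.05
position: [0.5385, -0.013, 0.3572]
clock: 17.05
position: [0.5689, 0.1677, 0.3575]
tcp_rot: [0.0, 0.708, 0.707, -0.0]
wrist_force: [0.5, 1.2, -1.9]
grip_width: 0.0154
finger_force: 30.0
clock: 18.05
position: [0.5693, 0.1684, 0.1784]
tcp_rot: [0.0, 0.707, 0.707, 0.001]
wrist_force: [0.2, -0.7, -1.9]
grip_width: 0.0154
finger_force: 30.0
[array([138.,  55.]), array([295.,  55.]), array([150., 234.]), array([276., 234.])]
```

View pics/m6.png

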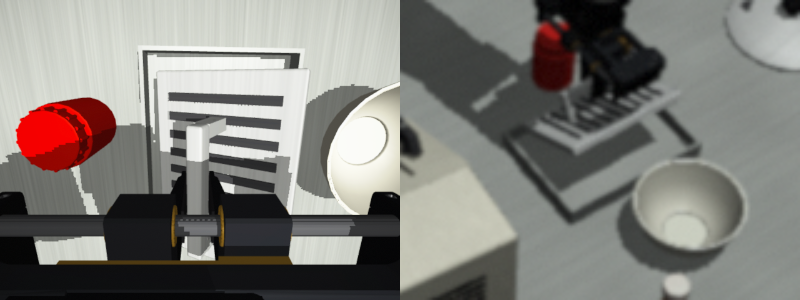

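Panel above tray, low edge toward the tin; the tray's inner rim at (141–300, 52) puts its centre about 4 mm further in x. Lower to just above touch.

```bash

python3 -m crank '[[[1,0.03,0.012,-0.06,0],[1,0.03,0.012,-0.11,0],[1,0.03,0.012,-0.16,0],[1,0.03,0.012,-0.2,0],[1,0.03,0.012,-0.23,0],[1,0.03,0.012,-0.25,0],[1,0.03,0.012,-0.25,0],[1,0.03,0.012,-0.25,0]]]'
python3 -m crank '[[[1,0,0,-0.01,0],[1,0.005,0,-0.02,0],[1,0.013,0,-0.03,0],[1,0.022,0,-0.04,0],[1,0.03,0,-0.05,0],[1,0.03,0,-0.05,0],[1,0.03,0,-0.05,0],[1,0.03,0,-0.05,0]]]'
```

```text
clock: 19.15
position: [0.576, 0.171, 0.1283]
tcp_rot: [0.001, 0.707, 0.707, 0.001]
wrist_force: [4.2, -0.3, 5.6]
grip_width: 0.0143
finger_force: 30.0
clock: 20.15
position: [0.5808, 0.1709, 0.1175]
tcp_rot: [0.0, 0.707, 0.707, 0.0]
wrist_force: [-0.2, -0.6, -2.1]
grip_width: 0.0119
finger_force: 30.0
```

The panel has aligned level in the grip (opening 11.9 mm) and is hanging free. Centre it, then lower softly.

```bash

python3 -m crank '[[[1,0.015,0,0,0],[1,0.03,0,0,0],[1,0.045,0,0,0],[1,0.045,0,-0.006,0],[1,0.045,0,-0.012,0],[1,0.045,0,-0.018,0],[1,0.045,0,-0.018,0],[1,0.045,0,-0.018,0]]]'
python3 - <<'E'
from h import *
from rig import robot
import cv2
im=robot.get_image("wrist")
s=robot.get_image("scene")[190:310,300:460,::-1]
cv2.imwrite("pics/m7.png",np.hstack([cv2.resize(im[:,:,::-1],(400,300)),cv2.resize(s,(400,300))]))
E
```

```text
clock: 21.15
position: [0.5899, 0.1709, 0.1139]
tcp_rot: [0.0, 0.707, 0.707, 0.0]
wrist_force: [0.4, 1.5, -2.6]
grip_width: 0.012
finger_force: 30.0
```

View pics/m7.png

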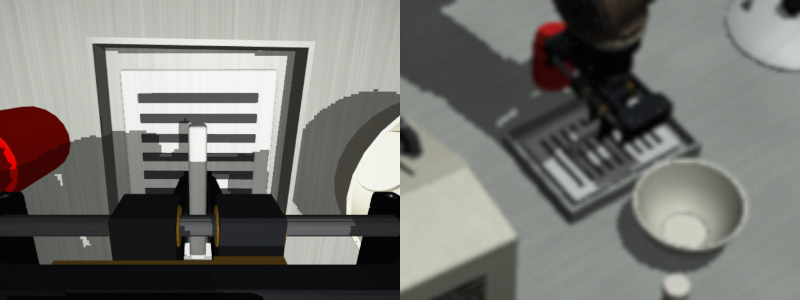

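Level and centred in the tray. Lower the last millimetres.

```bash

python3 -m crank '[[[1,0,0,-0.003,0],[1,0,0,-0.006,0],[1,0,0,-0.009,0],[1,0,0,-0.012,0],[1,0,0,-0.012,0],[1,0,0,-0.012,0],[1,0,0,-0.012,0],[1,0,0,-0.012,0]]]' | sed -n '1,2p;4,5p'
```

```text
clock: 22.25
position: [0.5902, 0.1709, 0.1117]
wrist_force: [3.7, 0.0, 3.4]
grip_width: 0.0122
```

Touching down (the force changed sign). Release and rise.

```bash

python3 -m crank '[[[0.7,0,0,0,0],[0.6,0,0,0,0],[0.4,0,0,0,0],[0.2,0,0,0,0],[0.2,0,0,0,0],[0.2,0,0,0,0],[0.2,0,0,0.03,0],[0.2,0,0,0.1,0]]]' | tail -3
python3 -m crank '[[[0.2,0,0,0.15,0],[0.2,0,0,0.3,0],[0.2,0,0,0.5,0],[0.2,0,0,0.7,0],[0.2,0,-0.1,0.9,0],[0.2,-0.1,-0.3,0.9,0],[0.2,-0.2,-0.5,0.9,0],[0.2,-0.2,-0.5,0.9,0]]]'
python3 - <<'E'
from h import *
from rig import robot
import cv2
im=robot.get_image("wrist")
s=robot.get_image("scene")[180:330,200:460,::-1]
cv2.imwrite("pics/m8.png",np.hstack([cv2.resize(im[:,:,::-1],(320,240)),cv2.resize(s,(416,240))]))
E
```

```text
wrist_force: [0.6, 0.0, 0.6]
grip_width: 0.0381
finger_force: 0.0
clock: 24.25
position: [0.5488, 0.069, 0.3129]
tcp_rot: [0.0, 0.708, 0.706, 0.0]
wrist_force: [0.1, 0.0, 0.6]
grip_width: 0.0378
finger_force: 0.0
```

View pics/m8.png

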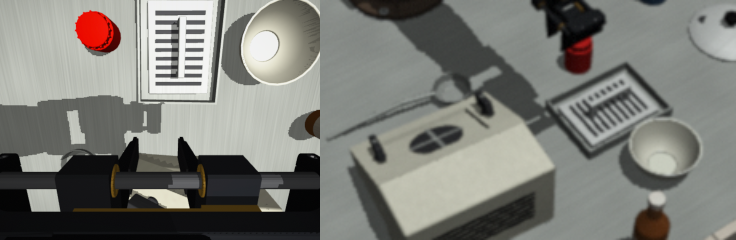

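The panel lies flat in the tray with its handle up, both buttons are aside, and the other things are undisturbed. Handing in.

```bash
python3 -c "
from rig import robot
print(robot.close_job())"
```

```text
the job is handed in; nothing more can be done
None
```

Job handed in at about 24 s: both buttons are turned aside, and the filter panel lies flat and handle up in the wash tray, let go, with the other kitchen things left where they stood in the last pictures.

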